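# Store the zero of a bench null meter through its recessed button

### The arm

A 6-joint arm with a two-finger parallel gripper is mounted at the origin on a cart in front of the work surface, level with it; the furniture and walls round the work are solid. World frame = base frame: x ahead of the robot, y to its left, z up, the work surface at z = 0. Lengths are in mm, angles in rad, forces in N, time in s.
With the tool pointing down it reaches from about 425 to 950 mm from the base axis. Payload 14.7 kg.
Tool frame: the origin (TCP) lies between the finger pads; the fingertips stand 8 mm ahead of it and the grasp point (between the pads) lies 11 mm behind it (bot.tcp_to_tips is the distance from the TCP to the fingertips, in mm); z points along the fingers, y is the line along which they close (so a half turn about z gives the same grasp; the last joint's range is limited). The gripper opens to 85 mm and grips with 20 to 120 N. Pads are 22 mm wide; open, the fingers measure 114 mm over their backs; the gripper's body (76 mm by 85 mm) begins 54 mm behind the grasp point. The pads swing forward as they close: fully open they stand 13 mm farther back than shut.
Start: joints at [1.228, 0.48, 1.596, -0, 1.065, -0.047], TCP at [189.454, 621.771, 239.297] pointing down, gripper open.
Joint ranges: [-2.75, 2.75], [-0.82, 2.05], [0.23, 2.67], [-1.56, 4.7], [0.09, 2.69], [-2.92, 2.92]. Speed limits (rad/s): [1.89, 1.89, 2.39, 3.01, 3.01, 3.01].

### API

Orientations are given as a unit quaternion [x, y, z, w].
In Python, from rig import bot, get_image, get_calibration gives the robot as it stands.
- The arm moves only by the tool apply_moves, never from a script. Its argument "deltas" is a list of rows, each a list of 5 numbers: the opening, from 0 (shut) to 1 (fully open), then the shift along the tool's x, y, z in m, then the turn about the tool's z in rad. In form: [[fingers, x, y, z, turn], ...]. A call has exactly 5 rows; each row shifts and turns the commanded pose from where the row before left it, along the tool's axes as they then stand; what a row does not reach is not made up. A row lasts 1/8 s, in which the tool goes at most 62.5 mm and 10.7 degrees, less where a joint would pass 70% of its speed; a pose out of reach is approached as far as the arm can. A call is refused whole if a number of a shift passes 0.0625 or a number of a turn 0.188, either way. A call with a gripper value outside its range is refused whole. The fingers move at their own pace and stop on an object; "squeeze" is the grip in N (left out, the last holds). Time passes only in rows, so rows that do not move let the fingers close, or fill a call up. It gives the time, the measured TCP pose, the force, the opening and the grip force at its end, in the units of the state.
- bot.read_state(): the state, without advancing time (a new reading comes with each control period).
- get_image(name): name is "side" or "top"; returns the picture (384x512x3 uint8, red, green, blue); there is no depth.
- get_calibration(name): a dict with "K" (3x3 intrinsics, pixels), "R" (3x3) and "t" (3): a world point X has camera coordinates R X + t. Camera axes: x right, y down, z forward; pixel columns grow to the right and rows downward; lengths in mm; the calibration is good to about 2 mm. A picture is of the moment at which its call begins. get_calibration takes no time and is no camera call.
- bot.hand_in(): hands the job in; it is judged then, once.
The state is a dict: "time_s": time; "qpos": joint angles; "joint_vel": joint speeds; "joint_efforts": joint torques, N m; "eef_pos": TCP position; "eef_rot": TCP orientation; "wrist_force": force on the tool from outside, world axes, zero at the start; "wrist_torque": the same for the moment, N m; "gripper_width": finger opening in mm; "gripper_force": force on a finger pad.
Only numpy, scipy, OpenCV 4.12 (cv2) and the standard library are available. Lean on these libraries where they do the work, as an engineer would, in place of code of your own. Each camera call takes 0.05 s, during which the arm holds its last target. There are 200 camera calls.

### The job

Re-zero the bench meter: turn its zero knob until the needle stands on the long mark in the middle of the scale and let go of the knob. Then take the screwdriver out of the tool rack, put its blade down through the round hole in the meter's panel and press the recessed button there all the way down; the button must not be pressed while the needle is off the middle mark, as that would store a false zero. Finish while holding: keep the screwdriver in the gripper with the button held fully down, and leave the other things where they are.

Things in the scene. Friction and masses are not known exactly. Their poses are not given: they have to be found in the camera images.
- meter: low grey instrument, 160 mm wide (y), 130 deep (x), 60 high, with a flat aluminium panel on top; fixed. Origin: centre of its underside; x to its back, y to its left. Back half of the panel: needle window 100 x 62, frame 5 mm high. Front half: zero knob left (x -36, y 42 mm), access hole right (x -36, y -42). Two posts stick out 19 mm at the back
- knob_grip (a point): on the vertical axis of the zero knob at mid height of its grip, 16.5 mm above the panel, 76.5 above the bench. The knob is round, black, fluted: grip 29 mm in diameter, 6.5 to 26.5 mm above the panel, over a skirt 38 mm in diameter; grasp it from above in any direction. Axes as meter
- zero_knob (a joint): angle of the zero knob in rad, growing anticlockwise seen from above; 0 is where the needle stands on the middle mark; stops at -1.7 and +1.7. Turns easily (about 0.03 N m of friction) and stays where it is left. It starts between 0.5 and 1.4, so it is to be turned clockwise
- needle (a joint): angle of the meter's needle in rad, growing anticlockwise seen from above; 0 is on the long middle mark of the scale (pointing along the meter's +x), scale divisions are 0.1 rad. It follows the knob by gearing: needle angle = 0.5 x knob angle
- hole_mouth (a point): centre of the round access hole at the panel's surface, 60 mm above the bench. The hole, 12 mm in diameter with a 1.5 mm chamfer, leads straight down, equally wide, to the button, whose flat top (10 mm in diameter) lies 14 mm below the panel at rest. Axes as meter
- cal_button (a joint): how far the recessed button is pressed, m: 0 at rest, 0.005 fully down (its stop). Spring: 2 N to start it, 6 N when fully down; it springs back when let go. The weight of a screwdriver does not move it
- tool_rack: dark sheet-steel rack, fixed, 208 mm long (y, with its feet), 56 deep (x); upper deck surface 100 mm, lower 40 mm above the bench, each with three square holes (8 mm above, 6 mm below) at y -60, 0 and 60 mm. Origin: centre of its underside. The screwdriver hangs upright in the middle hole, blade down; the others are empty
- driver: screwdriver that hangs in the rack, 184 mm, 70 g: hexagonal handle 92 mm long, 20 to 22 across; blade 4.4 mm in diameter, 92 long. y axis: along it from tip to handle end, up at the start. Origin level with the handle's lower end, 10 mm beside the centre line. In the rack the handle spans 99 to 191 mm above the bench, the tip hangs at 7 mm: lift it 95 mm or more to clear the rack
- driver_grip (a point): point on the centre line of the screwdriver's handle, 55 mm above the lower end of the handle and 147 mm from the blade tip: a good place to grip. Site axes as driver
- driver_tip (a point): the tip of the screwdriver's blade, on its centre line. Site axes as driver
- steel_rule: bystander: short steel rule with a finger block, 13 x 100 x 9 mm, lying on the bench. Origin: centre of its underside
- heat_sink: bystander: finned aluminium heat sink, 32 x 32 x 20 mm, on the bench. Origin: centre of its underside
Not all that is in view belongs to the job. There is more than one size of the tool_rack; the one meant has the size given above.

How it is judged:
By the outcome, as a careful person would: the job done as asked, in the order asked, and still so for the second after the job is handed in, while the arm keeps its last pose, push and grip.
It also fails if it takes over 67 s, if anything falls off the work surface, if the arm or the gripper's body presses on something with over 40 N, if the wrist force passes 120 N, or if a joint passes its speed limit or range.

## Working session

There is one attempt and no reset: what is moved stays moved. The work goes in short steps, Python scripts to look and compute and a tool call to move; the robot and the scene stay as the last step left them, time stands still between calls to the robot, and variables do not carry over. Pictures are saved under pics/ and viewed, at most 10 in all, crops included, and the job is handed in when it is done.

Besides the shell and the picture viewer there is one more tool, called after "Emit:" as name(argument=value, ...), one argument or row to a line, values as JSON. apply_moves: Moves the arm, as the interface text tells. Its arguments: {"type":"object","properties":{"deltas":{"type":"array"},"squeeze":{"type":"number"}},"required":["deltas"]}

```bash
mkdir -p pics
python3 - <<'E'
from rig import bot,get_image,get_calibration
import cv2,numpy as np
for n in("side","top"):
    cv2.imwrite(f"pics/{n}0.png",cv2.resize(get_image(n)[:,:,::-1],(800,600),interpolation=cv2.INTER_CUBIC)); c=get_calibration(n);print(n,c["K"],c["R"],c["t"],-np.array(c["R"]).T@c["t"])
s=bot.read_state();print(s)
E
```

```text
side [[364.3593534    0.         256.85249766]
 [  0.         364.3593534  191.81904022]
 [  0.           0.           1.        ]] [[-0.95263524 -0.30342164 -0.0205282 ]
 [-0.20496029  0.69043791 -0.69374835]
 [ 0.22467171 -0.65668166 -0.71992487]] [ 507.09044982  145.819067   1003.23980961] [287.55975126 711.99238328 833.82868492]
top [[458.84809141   0.         254.43299202]
 [  0.         458.84809141 189.45680775]
 [  0.           0.           1.        ]] [[ 0.02524523 -0.99967804 -0.00254949]
 [-0.99788576 -0.02504703 -0.05997221]
 [ 0.05988904  0.00405812 -0.99819679]] [  69.47985258  502.80485668 1355.09480535] [ 418.83243722   76.55211593 1382.98274334]
{'time_s': 0.1, 'qpos': array([ 1.22835821e+00,  4.80778693e-01,  1.59680066e+00, -1.26247019e-05,
        1.06514566e+00, -4.65815037e-02]), 'joint_vel': array([-0.00104264, -0.00258932, -0.00120109, -0.00160337,  0.00115416,
       -0.001771  ]), 'joint_efforts': array([ 1.37847110e-03, -9.52255726e+01, -4.31033635e+01, -2.54415290e-04,
        5.28390112e-03, -3.40532620e-05]), 'eef_pos': array([189.36071284, 621.41668808, 238.73417351]), 'eef_rot': array([ 1.47386332e-01,  9.89078838e-01, -5.56571062e-04, -1.04018007e-04]), 'wrist_force': array([0.21032026, 0.12759287, 0.5669136 ]), 'wrist_torque': array([-0.02743445, -0.05204856, -0.04424221]), 'gripper_force': 0.0, 'gripper_width': 85.5672685778784}
```

View pics/top0.png

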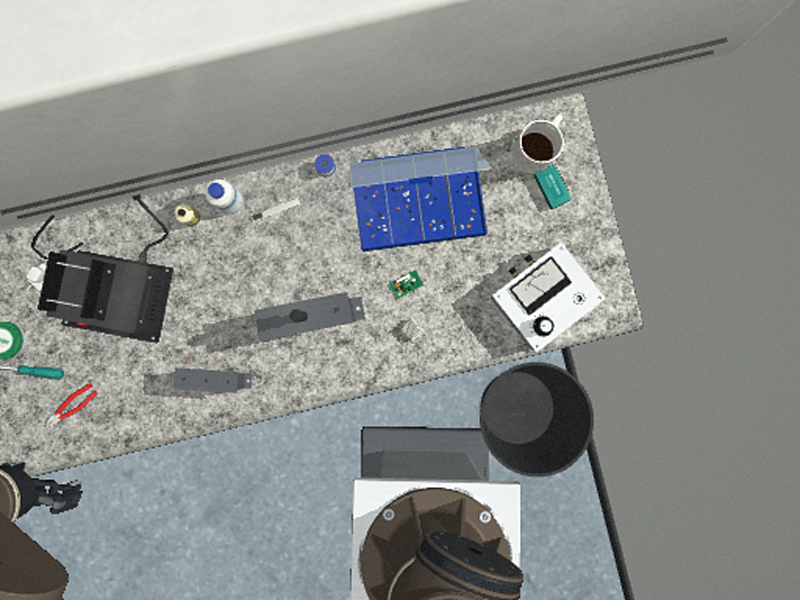

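View pics/side0.png

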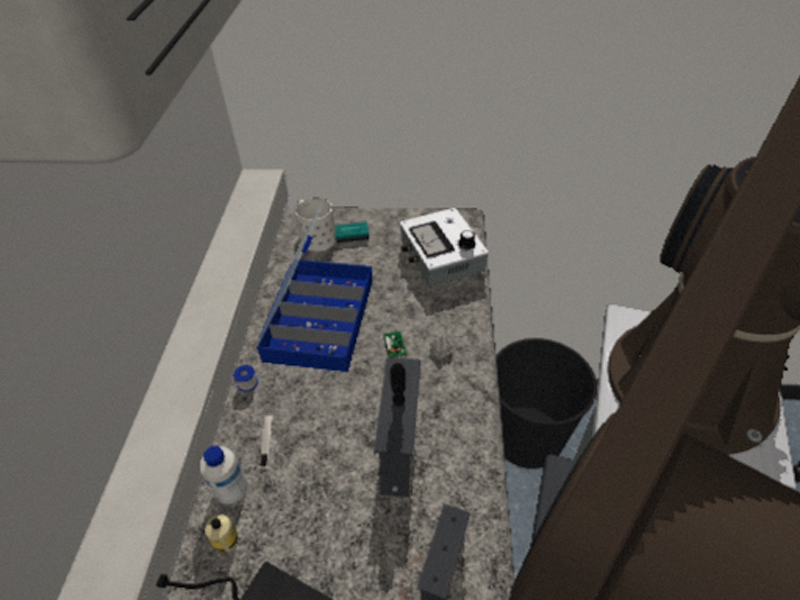

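Top view (800x600 scale): meter with white panel around (548,298), knob (543,326), hole/button ring (579,298), needle window (540,285). The big rack is at (310,315) with the driver handle at (298,315). The small rack at (210,380) is the decoy. The side view agrees: knob (467,240), driver handle (398,385).

```bash
cat > h.py <<'E'
import cv2,numpy as np
from rig import bot,get_image,get_calibration
def ray(n,uv):
    c=get_calibration(n);K,R,t=[np.array(c[k]) for k in"KRt"]
    d=R.T@np.linalg.solve(K,[*uv,1.]);return -R.T@t,d/np.linalg.norm(d)
def plane(n,uv,z):
    o,d=ray(n,uv);return o+d*(z-o[2])/d[2]
def tri(a,b):
    A=np.zeros((3,3));v=np.zeros(3)
    for n,uv in(("top",a),("side",b)):
        o,d=ray(n,uv);P=np.eye(3)-np.outer(d,d);A+=P;v+=P@o
    return np.linalg.solve(A,v)
def proj(n,X):
    c=get_calibration(n);K,R,t=[np.array(c[k]) for k in"KRt"];p=K@(R@np.array(X,float)+t);return p[:2]/p[2]
def crop(n,x0,y0,w,h,f,name,im=None):
    im=get_image(n) if im is None else im
    return cv2.resize(im[y0:y0+h,x0:x0+w,::-1],None,fx=f,fy=f,interpolation=cv2.INTER_CUBIC)
E
python3 - <<'E'
from h import *
T=get_image("top");S=get_image("side")
def panel(n,im,x0,y0,x1,y1):
    g=im.astype(int);m=((g.min(2)>(150 if n=="top" else 140))).astype(np.uint8);k=np.zeros_like(m);k[y0:y1,x0:x1]=m[y0:y1,x0:x1]
    k=cv2.morphologyEx(k,cv2.MORPH_CLOSE,np.ones((3,3)))
    c=max(cv2.findContours(k,0,2)[0],key=cv2.contourArea)
    w=np.array([plane(n,p[0],60)[:2] for p in c]).astype(np.float32)
    r=cv2.minAreaRect(w);print(n,cv2.contourArea(c),r);return r
panel("top",T,305,150,395,228);panel("side",S,250,130,315,185)
for n,(a,b) in {"knob":((543,326),(467,238)),"hole":((579,298),(449,220)),"drv":((298,315),(398,368))}.items(): print(n,tri(np.array(a)/1.5625,np.array(b)/1.5625))
for y in(-60,60):pass
a=crop("top",305,150,90,80,4.4,"",T);b=crop("side",250,125,65,62,6,"",S)
c=crop("top",155,180,90,45,4.4,"",T);d=crop("side",235,220,45,100,4,"",S)
H=np.zeros((600,800,3),np.uint8)
for im,(x,y) in((a,(0,0)),(b,(400,0)),(c,(0,375))):
    h,w=im.shape[:2];h=min(h,600-y);w=min(w,800-x);H[y:y+h,x:x+w]=im[:h,:w]
d=cv2.resize(d,(100,222));H[374:596,450:550]=d
cv2.imwrite("pics/c1.png",H)
E
```

```text
top 4878.0 ((508.43426513671875, -193.42303466796875), (222.78707885742188, 258.6982727050781), 1.425160527229309)
side 1126.5 ((503.5420837402344, -197.49752807617188), (134.89480590820312, 167.4539794921875), 38.72502899169922)
knob [ 448.48553359 -184.16123856   77.18860619]
hole [ 502.87050857 -253.30885325   59.72175421]
drv [454.71935241 247.43624572 181.71899954]
```

View pics/c1.png

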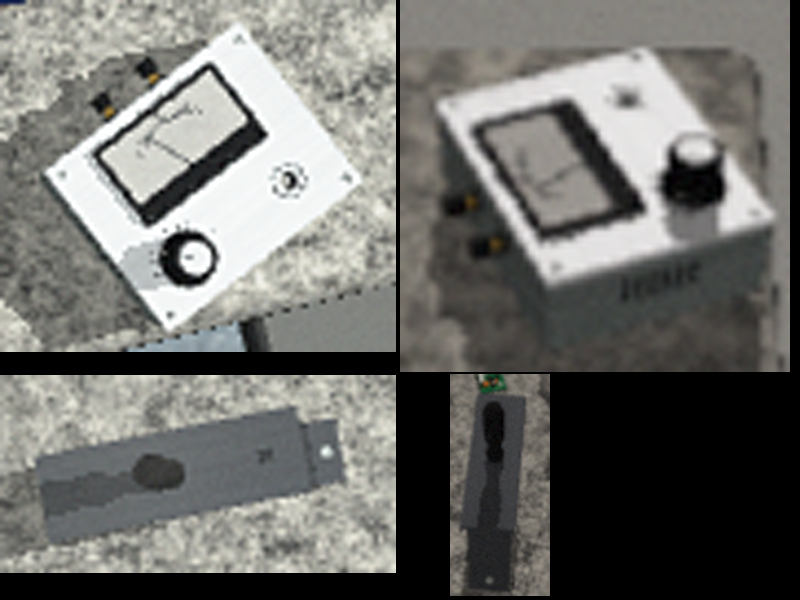

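The crops show the panel corners, hole (289,181) and knob cap (193,256) in the top crop, plus the same panel in the side crop. The needle deflects to the left of the scale middle. I fit the meter pose from the corners in both views.

```bash
cat >> h.py <<'E'
def fit(W,M):
    W=np.array(W)[:,:2];M=np.array(M,float);w=W.mean(0);m=M.mean(0)
    H=(M-m).T@(W-w);th=np.arctan2(H[0,1]-H[1,0],H[0,0]+H[1,1])
    R=np.array([[np.cos(th),-np.sin(th)],[np.sin(th),np.cos(th)]]);t=w-R@m
    return th,R,t,W-(M@R.T+t)
E
python3 - <<'E'
from h import *
u=lambda p,o,f:(np.array(p,float)+.5)/f-.5+np.array(o)
# corners order: back-right, front-right, front-left, back-left
M=[(65,-80),(-65,-80),(-65,80),(65,80)]
tc=[u(p,(305,150),4.4) for p in((237,29),(362,179),(168,329),(43,175))]
sc=[u((p[0]-400,p[1]),(250,125),6) for p in((645,48),(775,215),(548,285),(437,100))]
for n,c in(("top",tc),("side",sc)):
    th,R,t,e=fit([plane(n,p,60) for p in c],M);print(n,th,t,e.round(1).tolist())
    print(" knob",R@[-36,42]+t,"hole",R@[-36,-42]+t)
print("hole direct",plane("top",u((289,181),(305,150),4.4),60),plane("side",u((228,97),(250,125),6),60))
print("knob direct",plane("top",u((190,257),(305,150),4.4),86.5),plane("side",u((295,149),(250,125),6),86.5))
print("drv top", plane("top",u((162,470-375),(155,180),4.4),191), tri(u((162,95),(155,180),4.4),u((44*1.8,40*1.8),(235,220),4)))
# rack deck corners top view, z=100
rc=[u((p[0],p[1]-375),(155,180),4.4) for p in((37,457),(295,408),(311,487),(52,543))]
W=[plane("top",p,100) for p in rc];print(np.array(W).round(1).tolist(),np.mean(W,0))
s=bot.read_state();print(s['time_s'],s['eef_rot'])
E
```

```text
top 0.6856806400453419 [ 503.62747086 -195.77138842] [[-2.3, -0.7], [1.4, -1.4], [1.4, 0.5], [-0.5, 1.6]]
 knob [ 449.16949548 -186.05908088] hole [ 502.35829259 -251.07409348]
side -0.887546452155824 [ 503.49378127 -197.22348652] [[21.4, -2.4], [1.4, 20.1], [-21.5, 5.9], [-1.3, -23.6]]
 knob [ 513.33843454 -142.78928035] hole [ 448.19432466 -195.81988423]
hole direct [ 502.86058436 -252.45346854   60.        ] [ 502.01894656 -253.46044011   60.        ]
knob direct [ 450.75331387 -182.9164051    86.5       ] [ 449.45576024 -187.20328871   86.5       ]
drv top [455.6567691  244.33859241 191.        ] [455.96615007 246.84286095 172.71244036]
[[464.7, 337.0, 100.0], [500.1, 173.8, 100.0], [450.1, 162.1, 100.0], [410.4, 325.4, 100.0]] [456.31634831 249.5541611  100.        ]
0.2 [ 1.47357636e-01  9.89083217e-01 -3.35560332e-04 -6.16556903e-05]
```

```bash
cat >> h.py <<'E'
from scipy.spatial.transform import Rotation as Ro
def loc(target,start=None):
    s=bot.read_state();R=Ro.from_quat(s['eef_rot']).as_matrix()
    p=s['eef_pos'] if start is None else np.array(start,float)
    return (R.T@(np.array(target,float)-p)).round(1)
def rect(name):
    out=[];th=.686;R=np.array([[np.cos(th),-np.sin(th)],[np.sin(th),np.cos(th)]]);t=np.array([503.4,-196.5])
    for n in("top","side"):
        M=[(75,-60),(-60,-60),(-60,60),(75,60)]  # up=+x, left=+y
        src=np.float32([proj(n,[*(R@m+t),61]) for m in M]);f=3.3
        dst=np.float32([((60-m[1])*f,(75-m[0])*f) for m in M])
        out.append(cv2.warpPerspective(get_image(n)[:,:,::-1],cv2.getPerspectiveTransform(src,dst),(int(120*f),int(135*f)),flags=cv2.INTER_CUBIC))
    cv2.imwrite(name,np.hstack(out))
E
python3 - <<'E'
from h import *
rect("pics/n0.png")
P=[None,(330,480,245),(470,250,245),(500,30,240),(449.5,-186,150),(449.5,-186,77)]
a=bot.read_state()['eef_pos']
for p in P[1:]: print(p,loc(p,a),np.linalg.norm(np.subtract(p,a)));a=p
E
```

```text
(330, 480, 245) [-175.8  -94.5   -5.9] 199.63497597714294
(470, 250, 245) [-2.010e+02 -1.792e+02  1.000e-01] 269.2582403567252
(500, 30, 240) [ -92.8 -201.7    5.1] 222.0923231451281
(449.5, -186, 150) [ -14.7 -221.3   90.1] 239.38723859053138
(449.5, -186, 77) [-0.  0. 73.] 73.0
```

View pics/n0.png

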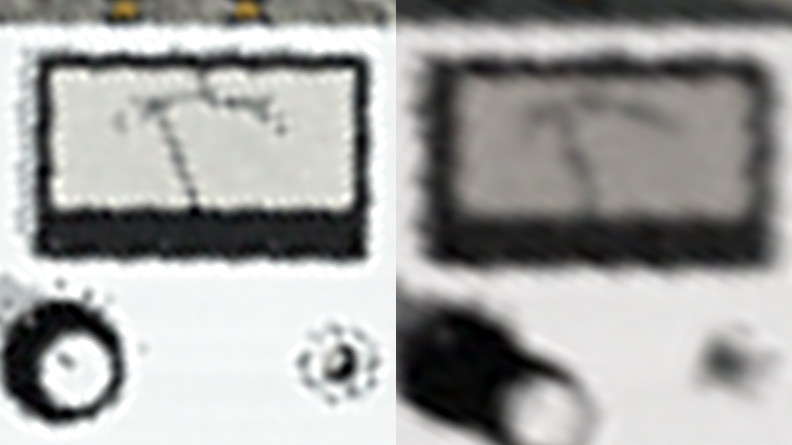

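Rectified view: middle mark at (205,90). The needle runs from (195,208) to (165,112), about +0.30 rad, so the knob is at about +0.6. Moving above the knob.

Emit:
apply_moves(
  deltas=[
    [0.7, -0.0352, -0.0189, -0.0012, 0],
    [0.7, -0.0352, -0.0189, -0.0012, 0],
    [0.7, -0.0352, -0.0189, -0.0012, 0],
    [0.7, -0.0352, -0.0189, -0.0012, 0],
    [0.7, -0.0352, -0.0189, -0.0012, 0],
  ],
)

```text
time_s: 0.92
eef_pos: [331.1, 479.1, 245.4]
eef_rot: [0.147, 0.989, 0.0, 0.0]
wrist_force: [0.6, 0.4, 0.6]
gripper_width: 59.6
gripper_force: 0.0
```

Emit:
apply_moves(
  deltas=[
    [0.7, -0.0402, -0.0358, 0, 0],
    [0.7, -0.0402, -0.0358, 0, 0],
    [0.7, -0.0402, -0.0358, 0, 0],
    [0.7, -0.0402, -0.0358, 0, 0],
    [0.7, -0.0402, -0.0358, 0, 0],
  ],
)

```text
time_s: 1.55
eef_pos: [471.1, 248.7, 245.5]
eef_rot: [0.147, 0.989, 0.0, 0.0]
wrist_force: [1.1, 0.1, -0.1]
gripper_width: 59.9
gripper_force: 0.0
```

Emit:
apply_moves(
  deltas=[
    [0.7, -0.0186, -0.0403, 0.001, 0],
    [0.7, -0.0186, -0.0403, 0.001, 0],
    [0.7, -0.0186, -0.0403, 0.001, 0],
    [0.7, -0.0186, -0.0403, 0.001, 0],
    [0.7, -0.0186, -0.0403, 0.001, 0],
  ],
)

```text
time_s: 2.17
eef_pos: [500.7, 28.9, 240.4]
eef_rot: [0.147, 0.989, 0.0, 0.0]
wrist_force: [1.2, 0.0, 0.3]
gripper_width: 60.1
gripper_force: 0.0
```

Emit:
apply_moves(
  deltas=[
    [0.7, -0.003, -0.0443, 0.018, 0],
    [0.7, -0.003, -0.0443, 0.018, 0],
    [0.7, -0.003, -0.0443, 0.018, 0],
    [0.7, -0.003, -0.0443, 0.018, 0],
    [0.7, -0.003, -0.0443, 0.018, 0],
  ],
)

```text
time_s: 2.8
eef_pos: [450.0, -187.3, 149.9]
eef_rot: [0.147, 0.989, -0.0, 0.0]
wrist_force: [1.5, -0.7, 0.7]
gripper_width: 60.3
gripper_force: 0.0
```

Run:
```python
from h import *
s=bot.read_state();print(s['time_s'],s['eef_pos'],s['eef_rot'],s['qpos'],s['joint_vel'].max(),s['gripper_width']);print(loc((449.5,-186,77)))
```

```text
2.8 [ 450.03327763 -187.30687739  149.91299558] [ 1.47345607e-01  9.89085026e-01 -9.10285698e-05  2.74234289e-04] [-4.56593557e-01  3.79198342e-01  2.05216620e+00 -1.04513560e-05
  7.09650253e-01 -1.73161385e+00] 0.27952673110833753 60.33784507766275
[ 0.9  1.1 72.9]
```

Emit:
apply_moves(
  deltas=[
    [0.7, 0.0009, 0.0011, 0.018, 0],
    [0.7, 0, 0, 0.018, 0],
    [0.7, 0, 0, 0.018, 0],
    [0.7, 0, 0, 0.018, 0],
    [0.7, 0, 0, 0, 0],
  ],
  squeeze=20,
)

```text
time_s: 3.42
eef_pos: [449.2, -184.2, 77.5]
eef_rot: [0.147, 0.989, 0.0, -0.001]
wrist_force: [0.1, -0.2, -0.1]
gripper_width: 59.9
gripper_force: 0.0
```

Emit:
apply_moves(
  deltas=[
    [0.5, 0, 0, 0, 0],
    [0.2, 0, 0, 0, 0],
    [0.2, 0, 0, 0, 0],
    [0.2, 0, 0, 0, 0],
    [0.2, 0, 0, 0, 0],
  ],
  squeeze=20,
)

```text
time_s: 4.05
eef_pos: [450.2, -185.6, 79.3]
eef_rot: [0.147, 0.989, -0.001, 0.001]
wrist_force: [-5.7, -10.7, 6.7]
gripper_width: 28.3
gripper_force: 19.3
```

Run:
```python
from h import *
s=bot.read_state();print({k:np.round(s[k],3) for k in s});R=Ro.from_quat(s['eef_rot']).as_matrix();print(R.T@s['wrist_force'])
```

```text
{'time_s': np.float64(4.05), 'qpos': array([-4.530e-01,  4.990e-01,  2.105e+00, -2.000e-03,  5.360e-01,
       -1.727e+00]), 'joint_vel': array([-0.   ,  0.001,  0.   , -0.001,  0.001,  0.   ]), 'joint_efforts': array([ 6.3350e+00, -7.3878e+01, -2.2145e+01,  2.4780e+00, -2.0600e-01,
        2.7000e-02]), 'eef_pos': array([ 450.166, -185.579,   79.317]), 'eef_rot': array([ 0.147,  0.989, -0.001,  0.001]), 'wrist_force': array([ -5.737, -10.664,   6.707]), 'wrist_torque': array([-1.992,  1.049,  0.014]), 'gripper_force': np.float64(19.261), 'gripper_width': np.float64(28.305)}
[  2.37292612 -11.87975144  -6.69748763]
```

Emit:
apply_moves(
  deltas=[
    [0.2, 0, -0.0015, -0.003, 0],
    [0.2, 0, 0, 0, 0.15],
    [0.2, 0, 0, 0, 0.15],
    [0.2, 0, 0, 0, 0.15],
    [0.2, 0, 0, 0, 0.15],
  ],
  squeeze=22,
)

```text
time_s: 4.68
eef_pos: [449.2, -185.7, 81.4]
eef_rot: [0.435, 0.9, 0.0, -0.0]
wrist_force: [2.3, 1.3, -12.6]
gripper_width: 27.5
gripper_force: 26.0
```

Emit:
apply_moves(
  deltas=[
    [0.2, 0, 0, 0, 0],
    [0.2, 0, 0, 0, 0],
    [0.2, 0, 0, 0, 0],
    [0.2, 0, 0, 0, 0],
    [0.2, 0, 0, 0, 0],
  ],
)

```text
time_s: 5.3
eef_pos: [449.3, -185.8, 81.4]
eef_rot: [0.433, 0.902, 0.0, -0.0]
wrist_force: [1.3, 5.3, -8.4]
gripper_width: 26.9
gripper_force: 26.3
```

Run:
```python
from h import *
s=bot.read_state();print({k:np.round(s[k],3) for k in s})
cv2.imwrite("pics/t.png",get_image("top")[:,:,::-1]);rect("pics/n1.png")
```

```text
{'time_s': np.float64(5.3), 'qpos': array([-0.455,  0.495,  2.104,  0.   ,  0.543, -1.131]), 'joint_vel': array([ 0.001,  0.   , -0.001,  0.002, -0.001, -0.001]), 'joint_efforts': array([-2.6280e+00, -8.1325e+01, -2.5731e+01, -8.7200e-01, -3.8800e-01,
        2.8000e-02]), 'eef_pos': array([ 449.289, -185.834,   81.361]), 'eef_rot': array([ 0.433,  0.902,  0.   , -0.   ]), 'wrist_force': array([ 1.27 ,  5.26 , -8.449]), 'wrist_torque': array([ 0.763, -0.085,  0.063]), 'gripper_force': np.float64(26.335), 'gripper_width': np.float64(26.907)}
```

View pics/n1.png

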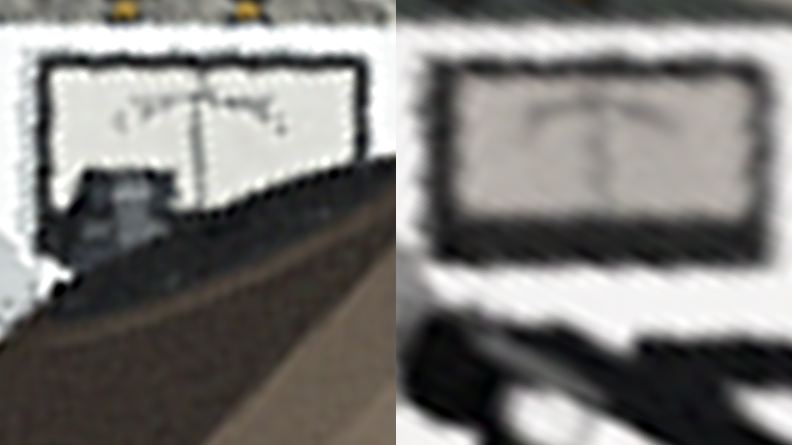

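The needle now runs from (200,205) to (197,100) next to the middle mark at (202,85), so it is nearly on. I measure the residual numerically.

```bash
cat > nd.py <<'E'
import cv2,numpy as np,sys
im=cv2.imread(sys.argv[1],0).astype(float)
for (o,c,lo,hi) in((0,200,108,185),(396,598,112,200)):
    # local-dark centroid per row
    X=[];Y=[]
    for r in range(66,205):
        row=im[r,c-22:c+22];w=np.clip(np.median(row)-8-row,0,None)
        if w.sum()>15: X.append((w*np.arange(c-22,c+22)).sum()/w.sum());Y.append(r)
    X=np.array(X);Y=np.array(Y);q=(Y>=lo)&(Y<=hi)
    for _ in range(2):
        p=np.polyfit(Y[q],X[q],1);q&=np.abs(X-np.polyval(p,Y))<4
    m=(Y>=70)&(Y<=86)
    fl=[]
    print("slope(left+)",p[0],"at y=95",np.polyval(p,95),"at 205",np.polyval(p,205),"mark x",X[m].round(1))
    for r in(100,130,150):
        d=im[r,o:o+396]<105;i=np.flatnonzero(d);print(r,i[i<80].mean() if (i<80).any() else 0,i[i>320].mean() if (i>320).any() else 0)
E
python3 nd.py pics/n1.png
```

```text
slope(left+) 0.053522840593666174 at y=95 194.07288648367074 at 205 199.96039894897402 mark x [202.6 202.2 202.1 201.7 201.4 201.3 201.1 201.1 201.2 201.3 201.5 201.9
 202.2 202.7 203.2 203.7 204.4]
100 44.0 360.5
130 42.0 361.5
150 43.0 360.5
slope(left+) 0.0984185365237868 at y=95 591.2778036572449 at 205 602.1038426748615 mark x [600.2 600.2 600.2]
100 44.0 365.5
130 46.0 362.0
150 46.0 364.5
```

Emit:
apply_moves(
  deltas=[
    [0.2, 0, 0, 0, 0.05],
    [0.2, 0, 0, 0, 0.05],
    [0.2, 0, 0, 0, 0],
    [0.2, 0, 0, 0, 0],
    [0.2, 0, 0, 0, 0],
  ],
)

```text
time_s: 6.08
eef_pos: [449.2, -185.8, 81.3]
eef_rot: [0.477, 0.879, 0.0, -0.0]
wrist_force: [2.4, 5.0, -8.2]
gripper_width: 27.9
gripper_force: 26.4
```

```bash
python3 - <<'E'
from h import *
s=bot.read_state();print(s['eef_pos'],s['eef_rot'],s['gripper_width'])
rect("pics/n2.png")
E
python3 nd.py pics/n2.png
```

```text
[ 449.24403441 -185.77656499   81.34813641] [ 4.77141018e-01  8.78826728e-01  6.18773358e-05 -1.66397704e-04] 27.871175941154327
slope(left+) -0.04354556182271342 at y=95 202.19535496306037 at 205 197.4053431625619 mark x [202.7 202.2 202.1 201.7 201.4 201.3 201.1 201.  201.1 201.2 201.4 201.7
 202.1 202.4 202.9 203.3 203.8]
100 43.5 360.5
130 42.0 361.5
150 42.5 360.5
slope(left+) 0.035436863871399445 at y=95 597.7662237865666 at 205 601.6642788124205 mark x [600.3 600.3 600.4 600.9 601. ]
100 44.0 365.0
130 46.0 362.5
150 46.0 364.0
```

Emit:
apply_moves(
  deltas=[
    [0.2, 0, 0, 0, 0.02],
    [0.2, 0, 0, 0, 0],
    [0.5, 0, 0, 0, 0],
    [0.7, 0, 0, 0, 0],
    [0.7, 0, 0, 0, 0],
  ],
)

```text
time_s: 6.8
eef_pos: [449.6, -186.2, 81.5]
eef_rot: [0.486, 0.874, -0.0, 0.0]
wrist_force: [0.3, 0.5, 0.9]
gripper_width: 60.0
gripper_force: 0.0
```

Emit:
apply_moves(
  deltas=[
    [0.7, 0, 0, -0.02, 0],
    [0.7, 0, 0, -0.05, 0],
    [0.7, 0, 0, -0.05, 0],
    [0.7, 0, 0, -0.02, 0],
    [0.7, 0, 0, 0, 0],
  ],
)

```text
time_s: 7.42
eef_pos: [450.2, -186.4, 222.9]
eef_rot: [0.486, 0.874, 0.0, 0.002]
wrist_force: [-0.2, -0.1, -0.9]
gripper_width: 59.6
gripper_force: 0.0
```

```bash
python3 - <<'E'
from h import *
s=bot.read_state();print(s['eef_pos'],s['eef_rot'],s['gripper_width'],s['qpos'])
rect("pics/n3.png")
a=s['eef_pos']
for p in((480,20,240),(456,250,260)): print(p,loc(p,a));a=p
E
python3 nd.py pics/n3.png
```

```text
[ 450.24257846 -186.43263509  222.85067507] [4.86288721e-01 8.73796456e-01 8.36435515e-05 1.73970788e-03] 59.62054740960164 [-4.54782414e-01  2.72332566e-01  1.98136833e+00 -2.25780194e-05
  8.84408361e-01 -1.00988795e+00]
(480, 20, 240) [159.8 134.1 -17.1]
(456, 250, 260) [208.1 100.8 -20. ]
slope(left+) 0.0168939789695403 at y=95 200.5447449482071 at 205 202.40308263485653 mark x [202.7 202.3 202.1 201.7 201.4 201.3 201.1 201.1 201.2 201.3 201.5 201.9
 202.2 202.6 203.  203.4 203.9]
100 44.0 360.5
130 42.0 361.5
150 43.0 361.0
slope(left+) -0.009849014529645117 at y=95 601.1774300411366 at 205 600.0940384428756 mark x [599.5 600.1 600.6 600.6 601.  601. ]
100 43.5 365.0
130 46.0 362.0
150 46.5 364.5
```

Emit:
apply_moves(
  deltas=[
    [0.9, 0.032, 0.0268, -0.0034, 0],
    [0.9, 0.032, 0.0268, -0.0034, 0],
    [0.9, 0.032, 0.0268, -0.0034, 0],
    [0.9, 0.032, 0.0268, -0.0034, 0],
    [0.9, 0.032, 0.0268, -0.0034, 0],
  ],
)

```text
time_s: 8.15
eef_pos: [478.3, 22.0, 237.0]
eef_rot: [0.486, 0.874, -0.001, -0.001]
wrist_force: [0.6, -0.8, 0.3]
gripper_width: 77.3
gripper_force: 0.0
```

Emit:
apply_moves(
  deltas=[
    [0.9, 0.0416, 0.0202, -0.004, 0],
    [0.9, 0.0416, 0.0202, -0.004, 0],
    [0.9, 0.0416, 0.0202, -0.004, 0],
    [0.9, 0.0416, 0.0202, -0.004, 0],
    [0.9, 0.0416, 0.0202, -0.004, 0],
  ],
)

```text
time_s: 8.78
eef_pos: [454.3, 251.9, 256.9]
eef_rot: [0.486, 0.874, -0.001, -0.001]
wrist_force: [1.5, -0.3, -0.2]
gripper_width: 77.2
gripper_force: 0.0
```

Emit:
apply_moves(
  deltas=[
    [0.9, 0, 0, 0, 0.17],
    [0.9, 0, 0, 0, 0.17],
    [0.9, 0, 0, 0, 0],
    [0.9, 0, 0, 0, 0],
    [0.9, 0, 0, 0, 0],
  ],
)

```text
time_s: 9.4
eef_pos: [455.2, 250.4, 258.0]
eef_rot: [0.626, 0.78, -0.0, -0.0]
wrist_force: [0.4, 0.3, -0.3]
gripper_width: 77.0
gripper_force: 0.0
```

```bash
python3 - <<'E'
from h import *
s=bot.read_state();print(s['eef_pos'],s['eef_rot'],s['gripper_width'],s['qpos'],loc((456,250,143)))
rect("pics/n4.png")
T=get_image("top");S=get_image("side")
a=crop("top",130,165,110,75,3.6,"",T);b=crop("side",215,200,80,130,4,"",S)
H=np.zeros((600,800,3),np.uint8)
H[:a.shape[0],:a.shape[1]]=a;H[:b.shape[0],400:400+b.shape[1]]=b
cv2.imwrite("pics/d1.png",H)
print(proj("top",(456,250,191)),proj("side",(456,250,191)),proj("side",(456,250,99)))
E
python3 nd.py pics/n4.png
```

```text
[455.16537821 250.41685688 257.98831645] [ 6.26364646e-01  7.79530164e-01 -2.05002596e-04 -1.01442998e-04] 76.99332571854885 [4.44609938e-01 2.77745808e-01 1.87003447e+00 5.56763050e-06
 9.94269806e-01 2.27572429e-01] [ -0.6   0.8 115. ]
[189.26024595 201.01780715] [253.64061015 233.71995934] [254.67578766 257.25345032]
slope(left+) 0.017939547079543008 at y=95 200.5279186093658 at 205 202.50126878811554 mark x [202.4 201.9 201.7 201.4 201.  200.9 200.8 200.7 200.9 201.  201.2 201.5
 201.9 202.3 202.8 203.2 203.7]
100 44.5 360.5
130 42.0 361.0
150 43.0 361.0
slope(left+) -0.07267412054114235 at y=95 618.1833725996719 at 205 610.1892193401462 mark x [611.8 611.8 611.6 611.7 611.7 611.7 611.9 612.1 612.2 612.3 612.4 612.5
 612.6 612.6 612.7 612.7 612.8]
100 44.0 358.0
130 46.0 358.0
150 46.5 358.0
```

View pics/d1.png

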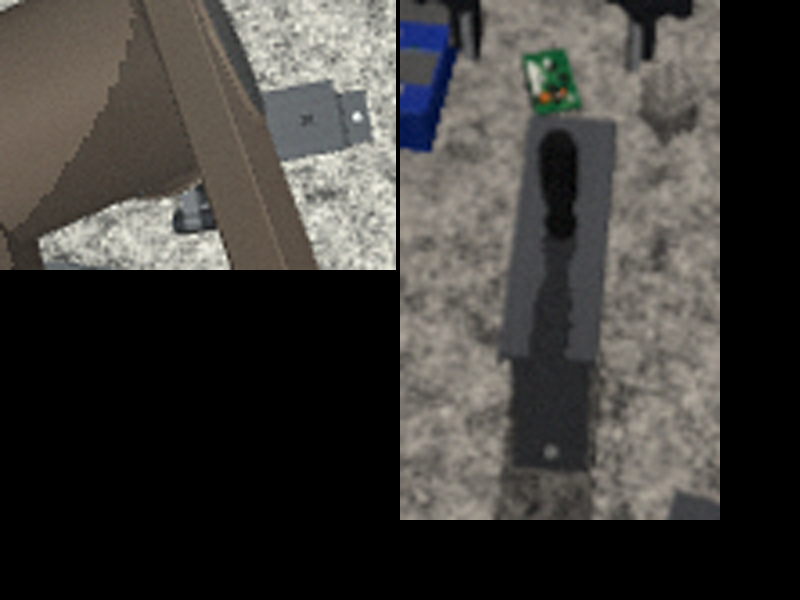

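The side view shows the handle from (557,135) to (561,235), within about 1.5 mm of the prediction. The fingers are straddling it, so I descend and grip.

Emit:
apply_moves(
  deltas=[
    [0.9, 0, 0, 0.03, 0],
    [0.9, 0, 0, 0.03, 0],
    [0.9, 0, 0, 0.03, 0],
    [0.9, 0, 0, 0.025, 0],
    [0.9, 0, 0, 0, 0],
  ],
)

```text
time_s: 10.22
eef_pos: [454.2, 250.1, 142.0]
eef_rot: [0.627, 0.779, -0.001, -0.001]
wrist_force: [0.2, -0.2, 0.3]
gripper_width: 76.9
gripper_force: 0.0
```

Emit:
apply_moves(
  deltas=[
    [0.5, 0, 0, 0, 0],
    [0.3, 0, 0, 0, 0],
    [0.0, 0, 0, 0, 0],
    [0.0, 0, 0, 0, 0],
    [0.0, 0, 0, 0, 0],
  ],
  squeeze=20,
)

```text
time_s: 10.85
eef_pos: [455.5, 250.8, 143.8]
eef_rot: [0.627, 0.779, 0.0, 0.0]
wrist_force: [-1.3, 0.4, 6.8]
gripper_width: 20.6
gripper_force: 19.7
```

Run:
```python
from h import *
s=bot.read_state();R=Ro.from_quat(s['eef_rot']).as_matrix();print(R.T@s['wrist_force'],R.T@s['wrist_torque'],s['eef_pos'],s['gripper_width'])
```

```text
[ 0.70476982 -1.21216951 -6.79128812] [0.13405166 0.0141428  0.01595122] [455.54248328 250.81623336 143.8266398 ] 20.552984559923544
```

Emit:
apply_moves(
  deltas=[
    [0, 0, 0, 0, 0],
    [0, 0, 0, -0.01, 0],
    [0, 0, 0, -0.03, 0],
    [0, 0, 0, -0.04, 0],
    [0, 0, 0, -0.04, 0],
  ],
  squeeze=50,
)

```text
time_s: 11.48
eef_pos: [454.9, 250.5, 265.0]
eef_rot: [0.627, 0.779, -0.0, -0.0]
wrist_force: [1.7, 0.5, -1.6]
gripper_width: 20.1
gripper_force: 49.2
```

Run:
```python
from h import *
s=bot.read_state();R=Ro.from_quat(s['eef_rot']).as_matrix();print(R.T@s['wrist_force'],R.T@s['wrist_torque'],s['eef_pos'],s['gripper_width'])
a=s['eef_pos']
for p in((500,40,268),(502.4,-252,255)): print(p,loc(p,a));a=p
```

```text
[0.15001057 1.75142398 1.60755752] [-0.02777974  0.0438281  -0.06216662] [454.90528188 250.46870636 264.96527852] 20.138810997425512
(500, 40, 268) [-215.2   -0.9   -3. ]
(502.4, -252, 255) [-285.8  -60.    13. ]
```

Emit:
apply_moves(
  deltas=[
    [0, -0.043, 0, -0.0006, 0],
    [0, -0.043, 0, -0.0006, 0],
    [0, -0.043, 0, -0.0006, 0],
    [0, -0.043, 0, -0.0006, 0],
    [0, -0.043, 0, -0.0006, 0],
  ],
)

```text
time_s: 12.1
eef_pos: [501.1, 39.2, 266.9]
eef_rot: [0.627, 0.779, 0.0, 0.0]
wrist_force: [0.7, 0.0, -0.6]
gripper_width: 20.3
gripper_force: 49.2
```

Emit:
apply_moves(
  deltas=[
    [0, -0.035, -0.0075, 0, 0],
    [0, -0.035, -0.0075, 0, 0],
    [0, -0.035, -0.0075, 0, 0],
    [0, -0.035, -0.0075, 0, 0],
    [0, -0.035, -0.0075, 0, 0],
  ],
)

```text
time_s: 12.72
eef_pos: [501.5, -139.6, 266.8]
eef_rot: [0.627, 0.779, 0.0, 0.0]
wrist_force: [0.1, -0.2, -0.8]
gripper_width: 20.1
gripper_force: 49.2
```

Emit:
apply_moves(
  deltas=[
    [0, -0.0222, -0.0045, 0.006, 0],
    [0, -0.0222, -0.0045, 0.006, 0],
    [0, -0.0222, -0.0045, 0.006, 0],
    [0, -0.0222, -0.0045, 0.006, 0],
    [0, -0.0222, -0.0045, 0.006, 0],
  ],
)

```text
time_s: 13.35
eef_pos: [503.5, -252.8, 236.3]
eef_rot: [0.627, 0.779, 0.0, 0.0]
wrist_force: [-0.1, 0.3, -0.9]
gripper_width: 20.2
gripper_force: 49.2
```

Emit:
apply_moves(
  deltas=[
    [0, 0, 0, 0.0125, 0],
    [0, 0, 0, 0.0125, 0],
    [0, 0, 0, 0, 0],
    [0, 0, 0, 0, 0],
    [0, 0, 0, 0, 0],
  ],
)

```text
time_s: 13.98
eef_pos: [503.8, -251.5, 211.7]
eef_rot: [0.627, 0.779, 0.0, 0.0]
wrist_force: [-0.5, -0.0, -0.5]
gripper_width: 20.1
gripper_force: 49.2
```

```bash
python3 - <<'E'
from h import *
s=bot.read_state();print(s['eef_pos'],s['qpos'],loc((502.4,-252,215)))
rect("pics/n5.png")
T=get_image("top");S=get_image("side")
a=crop("top",305,150,90,80,4.4,"",T);b=crop("side",250,100,66,95,6,"",S)
H=np.zeros((600,800,3),np.uint8)
H[:a.shape[0],:a.shape[1]]=a;H[:b.shape[0],400:400+b.shape[1]]=b[:600]
cv2.imwrite("pics/m1.png",H)
p=s['eef_pos']
for n,o,f in(("top",(305,150),4.4),("side",(250,100),6)):
  for X in([*p[:2],p[2]-136.8],(502.4,-252,60)): print(n,((proj(n,X)-o+.5)*f-.5).round(1))
E
python3 nd.py pics/n5.png
```

```text
[ 503.75852576 -251.48476819  211.74719806] [-5.16874218e-01  3.89667334e-01  1.82867157e+00  2.43291690e-05
  9.22560830e-01 -7.32330706e-01] [-0.2 -1.4 -3.3]
top [293.3 178.3]
top [288.3 181.7]
side [225.2 227.4]
side [226.7 248.4]
slope(left+) 0.01577531055183914 at y=95 200.61333588194304 at 205 202.34862004264534 mark x [202.3 201.9 201.8 201.5 201.2 201.1 201.  201.  201.1 201.2 201.5 201.9
 202.2 202.6 203.1 203.6 204.2]
100 44.0 361.0
130 42.0 361.0
150 42.5 361.0
slope(left+) 0.001677427947512032 at y=95 600.7781680420627 at 205 600.962685116289 mark x [600.9 601.  601.2 601.5 601.5]
100 43.5 365.5
130 46.0 362.0
150 46.5 364.5
```

View pics/m1.png

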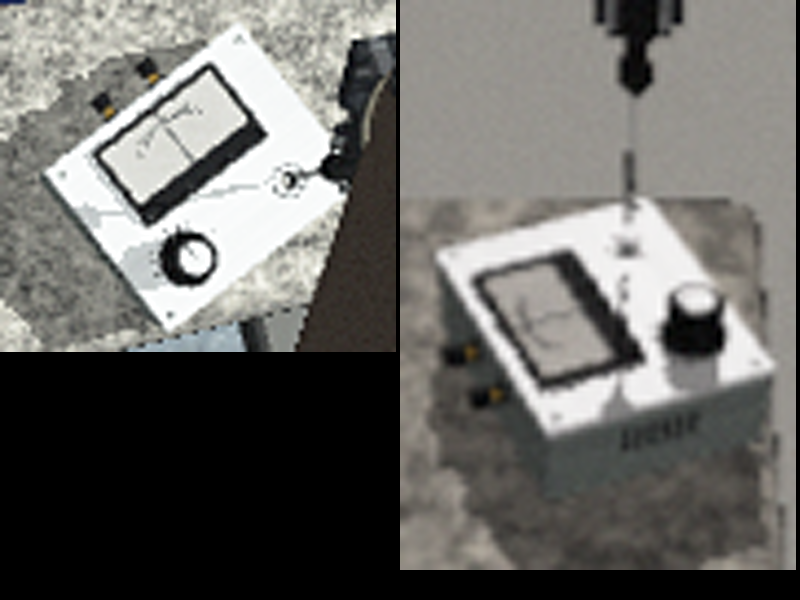

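Needle on the mark, and the blade hangs about over the hole (side crop: blade x≈628, hole (628,247)). I lower a little and zoom in for the tip.

Emit:
apply_moves(
  deltas=[
    [0, 0, -0.0009, 0.004, 0],
    [0, 0, 0, 0.004, 0],
    [0, 0, 0, 0, 0],
    [0, 0, 0, 0, 0],
    [0, 0, 0, 0, 0],
  ],
)

```text
time_s: 14.8
eef_pos: [502.6, -251.9, 203.4]
eef_rot: [0.627, 0.779, 0.0, 0.0]
wrist_force: [-0.1, -0.6, -1.0]
gripper_width: 20.1
gripper_force: 49.2
```

Run:
```python
from h import *
s=bot.read_state();print(s['eef_pos'])
T=get_image("top");S=get_image("side")
np.save("T.npy",T);np.save("S.npy",S)
p=s['eef_pos'];H=[]
for n,im,o in(("top",T,(355,175)),("side",S,(272,120))):
  f=13;a=crop(n,*o,30,44,f,"",im);H.append(a)
  for X in([*p[:2],p[2]-136.8],[*p[:2],p[2]-116.8],(502.4,-252,60)): print(n,((proj(n,X)-o+.5)*f-.5).round(1)+[0 if n=="top" else 390,0])
cv2.imwrite("pics/m2.png",np.hstack(H))
```

```text
[ 502.63769726 -251.87087475  203.38019691]
top [209.6 210. ]
top [232.6 204.7]
top [202.8 212.8]
side [595.8 258.9]
side [598.9 197. ]
side [595.8 278.8]
```

View pics/m2.png

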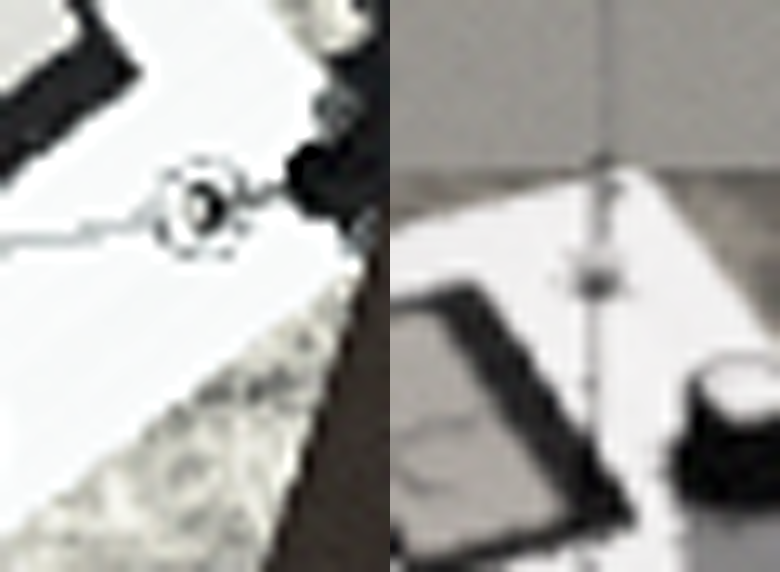

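Zoom: hole at (204,208) in the top half and (597,281) in the side half. The shaft runs through (265,190) and (603,185), so it lines up to about 0.5 mm across, but the tip's end is unclear along y. I raise the tool and difference the images to isolate the tip.

Emit:
apply_moves(
  deltas=[
    [0, 0, 0, -0.02, 0],
    [0, 0, 0, -0.02, 0],
    [0, 0, 0, -0.02, 0],
    [0, 0, 0, 0, 0],
    [0, 0, 0, 0, 0],
  ],
)

```text
time_s: 15.52
eef_pos: [502.3, -251.7, 262.7]
eef_rot: [0.627, 0.779, -0.0, -0.0]
wrist_force: [0.8, -0.7, -2.3]
gripper_width: 20.1
gripper_force: 49.2
```

Run:
```python
from h import *
s=bot.read_state();print(s['eef_pos'])
H=[]
for n,o in(("top",(355,175)),("side",(272,120))):
  im=np.load("TS"[n=="side"]+".npy");im2=get_image(n);np.save(n+"2.npy",im2)
  d=im.astype(int).sum(2)-im2.astype(int).sum(2)
  if n=="side":
    print(d[130:146,282:294])
  else: print(d[185:196,365:380])
  d=np.clip(128+d/2.5,0,255).astype(np.uint8);d=cv2.merge([d]*3)
  H.append(crop(n,*o,30,44,13,"",d))
cv2.imwrite("pics/m3.png",np.hstack(H))
```

```text
[ 502.33368913 -251.70633261  262.68190501]
[[   0    0   -2    0    0    1    2    0    1    3    0   11   17   16
  -281]
 [   0    0    1   -1    2   -1    1    4    0    2    4   15  -91 -745
  -715]
 [  -2    0    1    2    5    9    2   -1   -2    4   10   14 -750 -709
  -702]
 [  -1    0    7    6    0    3    4   12    2    1   13   12 -746 -489
  -530]
 [   3    6    1    0   -5    8    3   16 -152 -162 -322 -347 -210 -296
  -271]
 [   8    1   -7    3   -2   -4    1 -160 -419 -157 -283 -128 -360 -671
  -724]
 [-154 -158 -156   11    1    6    6  -48 -114   16   13   19   11 -458
  -587]
 [-142 -155 -123    0    9   -1    2   -4    9    9    5    6   14   15
    20]
 [  10    6    7    5    1   -6    1    0    1    2    1    2    1    9
    17]
 [   1    2    1  -10   -6    9    5  -10    1    2    0   -1    2    2
     4]
 [   0    3   -2   -2    2   -1    2   -1   -1    0    1    1    1   -2
     3]]
[[  16   17   12   20   11   12  -11  -10    6   12   16   12]
 [  11    2   10    8   22    9  -67  -24   16   12   15    8]
 [  14   13   15    5   18  -95 -164  -53   22   11   13    7]
 [  15   13   26   10   20  -58  -90  -14   17   19   15    3]
 [  23   15   23   25   17 -138 -193  -51   15   11    9   -3]
 [  12    7    8   12    6 -143 -283  -64    3    7    8   -6]
 [   7    5    6    1    7 -136 -212  -26    4   10   10    9]
 [   6    8    5    8    6 -127 -221  -27    9    5   10   10]
 [   6    9    5    5    6 -123 -152  -12    7    5    5    9]
 [   8    7    8    9    2  -31  -38   -6   10    9   10    7]
 [   6   10    5    9   18   36   20   21   10   17    9    3]
 [   7   12   22   11   12   23   18    4   20   10    8    7]
 [  12    8    9   10    8  -76  -32   12    6    4    9    7]
 [   9    6   10    5   11 -160  -57    7    6    7   11    9]
 [   5    7    5    7    7 -141  -40    6   10    6    9   11]
 [   3   11    4    9    3 -134  -41    9    8    6    6    9]]
```

View pics/m3.png

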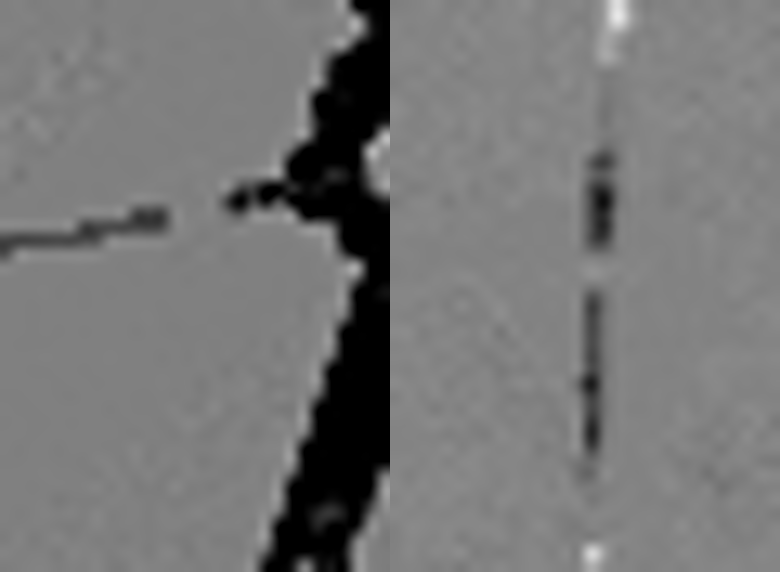

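Diff: tip end at (228,204) in the top half and (600,247) in the side half. Its shadow starts at (170,218) and (593,290). I triangulate the tip and the hole the same way.

Run:
```python
from h import *
u=lambda p,o:(np.array(p,float)+.5)/13-.5+np.array(o)
a,b=(355,175),(272,120)
tip=tri(u((230,202),a),u((210,246),b));hole=tri(u((204,208),a),u((207,281),b))
print("edge",tri(u((225,204),a),u((210,249),b)));print(tip,hole)
print("top-plane tip",plane("top",u((230,202),a),66.6),"side-plane",plane("side",u((210,246),b),66.6))
d=hole-tip;d[2]=0;R=Ro.from_quat(bot.read_state()['eef_rot']).as_matrix();print((R.T@d).round(2))
```

```text
edge [ 503.22199612 -255.25524365   67.21973916]
[ 503.59784363 -256.349345     67.31057394] [ 502.89559552 -252.72858446   58.67506105]
top-plane tip [ 504.51712792 -256.34537946   66.6       ] side-plane [ 502.92217532 -257.42101333   66.6       ]
[3.69 0.09 0.  ]
```

Emit:
apply_moves(
  deltas=[
    [0, 0.0037, 0.0003, 0.02, 0],
    [0, 0, 0, 0.02, 0],
    [0, 0, 0, 0.02, 0],
    [0, 0, 0, 0.002, 0],
    [0, 0, 0, 0, 0],
  ],
)

```text
time_s: 16.25
eef_pos: [502.1, -248.2, 201.4]
eef_rot: [0.627, 0.779, -0.0, -0.0]
wrist_force: [0.4, 0.2, -0.6]
gripper_width: 20.1
gripper_force: 49.2
```

Emit:
apply_moves(
  deltas=[
    [0, 0, 0, 0.0015, 0],
    [0, 0, 0, 0.0015, 0],
    [0, 0, 0, 0.0015, 0],
    [0, 0, 0, 0.0015, 0],
    [0, 0, 0, 0, 0],
  ],
)

```text
time_s: 16.88
eef_pos: [502.0, -248.1, 195.2]
eef_rot: [0.627, 0.779, -0.0, -0.0]
wrist_force: [0.1, -0.1, -0.9]
gripper_width: 20.0
gripper_force: 49.2
```

Emit:
apply_moves(
  deltas=[
    [0, 0, 0, 0.0015, 0],
    [0, 0, 0, 0.0015, 0],
    [0, 0, 0, 0.0015, 0],
    [0, 0, 0, 0, 0],
    [0, 0, 0, 0, 0],
  ],
)

```text
time_s: 17.5
eef_pos: [502.1, -248.2, 190.8]
eef_rot: [0.627, 0.779, -0.0, -0.0]
wrist_force: [-0.2, 0.4, -1.5]
gripper_width: 20.0
gripper_force: 49.2
```

Emit:
apply_moves(
  deltas=[
    [0, 0, 0, 0.002, 0],
    [0, 0, 0, 0.002, 0],
    [0, 0, 0, 0.002, 0],
    [0, 0, 0, 0, 0],
    [0, 0, 0, 0, 0],
  ],
)

```text
time_s: 18.12
eef_pos: [502.1, -248.2, 184.8]
eef_rot: [0.627, 0.779, 0.0, 0.0]
wrist_force: [0.6, 0.1, -0.2]
gripper_width: 20.1
gripper_force: 49.2
```

Emit:
apply_moves(
  deltas=[
    [0, 0, 0, 0.001, 0],
    [0, 0, 0, 0.001, 0],
    [0, 0, 0, 0.001, 0],
    [0, 0, 0, 0, 0],
    [0, 0, 0, 0, 0],
  ],
)

```text
time_s: 18.75
eef_pos: [502.1, -248.2, 181.8]
eef_rot: [0.627, 0.779, 0.0, 0.0]
wrist_force: [0.1, 0.4, -0.7]
gripper_width: 20.4
gripper_force: 49.2
```

Emit:
apply_moves(
  deltas=[
    [0, 0, 0, 0.001, 0],
    [0, 0, 0, 0.001, 0],
    [0, 0, 0, 0, 0],
    [0, 0, 0, 0, 0],
    [0, 0, 0, 0, 0],
  ],
)

```text
time_s: 19.38
eef_pos: [502.2, -248.2, 179.9]
eef_rot: [0.627, 0.779, 0.0, 0.0]
wrist_force: [0.2, -1.1, 1.2]
gripper_width: 20.2
gripper_force: 49.4
```

Emit:
apply_moves(
  deltas=[
    [0, 0, 0, 0.001, 0],
    [0, 0, 0, 0.001, 0],
    [0, 0, 0, 0, 0],
    [0, 0, 0, 0, 0],
    [0, 0, 0, 0, 0],
  ],
)

```text
time_s: 20.0
eef_pos: [502.1, -248.2, 177.8]
eef_rot: [0.627, 0.779, 0.0, 0.0]
wrist_force: [-0.0, -0.6, 3.5]
gripper_width: 20.4
gripper_force: 49.6
```

Emit:
apply_moves(
  deltas=[
    [0, 0, 0, 0.001, 0],
    [0, 0, 0, 0.001, 0],
    [0, 0, 0, 0, 0],
    [0, 0, 0, 0, 0],
    [0, 0, 0, 0, 0],
  ],
)

```text
time_s: 20.62
eef_pos: [502.2, -248.2, 175.9]
eef_rot: [0.627, 0.779, 0.0, 0.0]
wrist_force: [0.8, 0.0, 6.4]
gripper_width: 20.1
gripper_force: 49.9
```

Emit:
apply_moves(
  deltas=[
    [0, 0, 0, 0.001, 0],
    [0, 0, 0, 0.001, 0],
    [0, 0, 0, 0, 0],
    [0, 0, 0, 0, 0],
    [0, 0, 0, 0, 0],
  ],
)

```text
time_s: 21.25
eef_pos: [502.8, -248.7, 175.0]
eef_rot: [0.627, 0.779, 0.0, 0.001]
wrist_force: [-1.6, 0.2, 22.8]
gripper_width: 20.3
gripper_force: 51.4
```

```bash
python3 - <<'E'
from h import *
rect("pics/n6.png");s=bot.read_state();print(s['eef_pos'],s['wrist_force'],s['gripper_width'])
E
python3 nd.py pics/n6.png
```

```text
[ 502.83631508 -248.61470617  175.0357395 ] [-1.55109424  0.67069342 23.31950388] 19.850526579949683
slope(left+) 0.01548193821099079 at y=95 200.62087915755376 at 205 202.32389236076273 mark x [202.7 202.2 202.  201.6 201.2 201.2 201.  201.  201.1 201.2 201.4 201.8
 202.1 202.5 202.9 203.4 203.8]
100 43.5 360.5
130 42.0 361.5
150 42.5 361.0
slope(left+) -0.04754672975778622 at y=95 603.921959376799 at 205 598.6918191034425 mark x [600.5 600.5 601.1 601.1]
100 43.5 365.5
130 46.0 362.0
150 46.5 364.5
```

Emit:
apply_moves(
  deltas=[
    [0, 0, 0, 0, 0],
    [0, 0, 0, 0, 0],
    [0, 0, 0, 0, 0],
    [0, 0, 0, 0, 0],
    [0, 0, 0, 0, 0],
  ],
)

```text
time_s: 21.98
eef_pos: [502.8, -248.6, 175.1]
eef_rot: [0.627, 0.779, 0.0, 0.001]
wrist_force: [-2.9, 0.8, 22.6]
gripper_width: 19.8
gripper_force: 51.4
```

```bash
python3 -c "
from rig import bot
print(bot.hand_in())"
```

```text
the job is handed in; nothing more can be done
None
```

The job is handed in: the needle stands on the middle mark (within about 0.01 rad by the top camera), the knob is released, and the gripped screwdriver holds the button on its stop with a steady 23 N, at 22 s of the 67 s allowed.

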